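# Shut the drawer and lock the parts cabinet by feel

## Robot

A 7-joint arm with a two-finger parallel gripper is mounted at the origin on the work surface. World frame = base frame: x ahead of the robot, y to its left, z up, the work surface at z = 0. Lengths are in m, angles in rad, forces in N, time in s.
With the tool pointing down it reaches from about 0.35 to 0.9 m from the base axis. Payload 8.1 kg.
Tool frame: the origin (TCP) lies midway between the tips of the shut fingers; the grasp point (between the pads) lies 19 mm behind it; y points along the fingers, x is the direction in which the jaws open and shut, and the axes are right-handed (so a half turn about y gives the same grasp; the last joint's range is limited). The gripper opens to 85 mm and grips with 20 to 120 N. Pads are 22 mm wide; open, the fingers measure 114 mm over their backs; the gripper's body (76 mm by 85 mm) begins 54 mm behind the grasp point. The pads swing forward as they close: fully open they stand 13 mm farther back than shut.
Start: joints at [1.081, 0.434, 0.025, 1.573, -0.012, 1.134, -0.075], TCP at [0.236, -0.579, 0.204] pointing down, gripper open.
Joint ranges: [-2.62, 2.62], [-0.44, 2.09], [-1.27, 1.32], [0.08, 2.57], [-1.32, 4.46], [0.12, 2], [-2.74, 2.74]. Speed limits (rad/s): [2.22, 2.22, 3.01, 3.01, 3.14, 3.14, 3.14].

## Interface

Orientations are given as a unit quaternion [w, x, y, z].
In Python, from rig import manip gives the robot as it stands.
- The arm moves only by the tool send_rows, never from a script. Its argument "series" is a list that holds one entry, the list of rows, each a list of 5 numbers: the opening, from -1 (shut) to 1 (fully open), then the shift along the world's x, y, z in mm, then the turn about the world's z in degrees. In form: [[[hand, x, y, z, turn], ...]]. A call has 1 to 20 rows; each row shifts and turns the pose as measured when the row begins; what a row does not reach is not made up. A row lasts 1/12 s, in which the tool goes at most 41.7 mm and 7.16 degrees, less where a joint would pass 70% of its speed; a pose out of reach is approached as far as the arm can. A call with a gripper value outside its range is refused whole. The fingers move at their own pace and stop on an object; the grip force is fixed at half the most. Time passes only in rows, so rows that do not move let the fingers close. It gives the time, the measured TCP pose, the force and the opening at its end, in the units of the state.
- manip.get_obs(): the state, without advancing time (a new reading comes with each control period).
- manip.snapshot(name): name is "side" or "top"; returns (picture, depth): 480x640x3 uint8, red, green, blue; 480x640 float32, m along the optical axis (not along the pixel's ray), 0 where there is no reading.
- manip.camera_info(name): a dict with "fov_y" (degrees; the focal length in pixels is half the picture's height over the tangent of half this angle, whatever the lens; pixels are square), "cx", "cy" (the principal point, pixels), "k1" (the pictures are not rectified: a ray, as slopes to the right and down, at radius r is drawn at 1 + k1 r^2 times it, then the intrinsics apply), "world_to_cam" (4x4, takes a point from world to camera coordinates). Camera axes: x right, y down, z forward; pixel columns grow to the right and rows downward; lengths in m; the calibration is good to about 2 mm. A picture is of the moment at which its call begins. camera_info takes no time and is no camera call.
- manip.job_done(): hands the job in, once; it reports no verdict.
Trained networks look in the newest picture that a camera, given by its name, has taken for a name from the list of things; names that differ only in an ending like _2 or _b are one class to them, and where a whole thing is asked for, a point or a joint stands for the part that bears it (a point fixed in the world has none). Each returns a list of dicts, best first, with "confidence" (0 to 1); they miss things now and then, are a little off and sometimes report something else, mostly with a low value. They report only what shows in the picture. A call takes as long as a camera call.
- manip.outline_of(camera, name): "pixels" (480x640 bool, what is visible of it) and "box" ([left, top, width, height] in pixels, round what is visible of it).
The state is a dict: "time": time; "qpos": joint angles; "qd": joint speeds; "effort": joint torques, N m; "ee_pos": TCP position; "tool_rot": TCP orientation; "wrist_force": force on the tool from outside, world axes, zero at the start; "wrist_torque": the same for the moment, N m; "finger_gap": opening from 0.0 (shut) to 1.0 (fully open).
Only numpy, scipy, OpenCV 4.12 (cv2) and the standard library are available. Lean on these libraries where they do the work, as an engineer would, in place of code of your own. Each camera call takes 0.05 s, during which the arm holds its last target. There are 200 camera calls.

## Task

Lock up the small-parts cabinet: with closed fingertips, push the one drawer that stands out fully home by its pull. Then set a fingertip on top of the raised front lip at either end, slide it inwards along the lip to find the hidden notch, and press the catch inside the notch down as far as it goes; it stays down by itself, so take the hand away. Nothing is to be gripped or lifted, and leave the loose things lying about where they are.

Things in the scene. Friction and masses are not known exactly. Their poses are not given: they have to be found in the camera images.
- cabinet: Fixed dark steel cabinet of small drawers, 390 mm wide (its y), 160 mm deep (x from -80 to +80 mm), top plate 110 mm above the bench. Origin: centre of its underside; z up, -x is its front, towards the robot. Six columns of two drawers; fronts at x = -72 mm, pulls stick out to x = -92 mm when shut (12 mm ahead of the lip). A raised lip runs along the front top edge.
- lip_left (a point): Left end (+y) of the lip, middle of its flat top; cabinet's axes. Lip: 30 mm deep (cabinet x -80 to -50 mm), y from +195 to -195 mm, top 122 mm above the bench, 12 mm above the plate behind it.
- lip_right (a point): Right end (-y) of the lip, middle of its top. One notch 42 mm long, cut through the lip from front to back, lies somewhere between cabinet y = -150 and +150 mm: its place changes every time and is not measured; it has the lip's colour. The last 45 mm at either end are always solid.
- drawer_pull (a point): Centre of the front face of the pull of the one drawer that stands out (upper row, any column). The pull is a grey plastic block 28 mm wide (y), 14 mm high, 20 mm from front to back, centred 82 mm above the bench, 40 mm below the lip's top. Axes are the cabinet's: the drawer goes home in +x.
- drawer (a joint): How far that drawer stands out, m: 0 shut, starts at 0.028 to 0.045, stop at 0.06. Slides with 1 to 2 N of friction and stays where it is left.
- catch (a joint): How far the catch is pressed, m: 0 up (start), 0.008 fully down. A flat plate, 41 by 28 mm, that fills the notch's floor, same steel as the lip; top 8 mm below the lip's top at first, 16 mm when fully down. Moves straight down against 5 to 8 N of friction and stays down. It works the lock bar inside the cabinet.
- tape: Bystander: yellow tape ring 52 mm across, 18 mm high, lying on the cabinet's top plate behind the lip. Origin: centre of its underside.
- battery: Bystander: black block 50 x 70 x 28 mm on the cabinet's top plate. Origin: centre of its underside.
- screwdriver: Bystander: red-handled screwdriver lying on the bench in front of the cabinet. Origin in the tool, on its long axis (x).
- bitcase: Bystander: green flat case 45 x 90 x 18 mm on the bench in front of the cabinet. Origin: centre of its underside.
- jar: Bystander: jar 60 mm across, 80 mm high, left of the cabinet. Origin: centre of its underside.
- bin: Bystander: blue open bin 140 x 100 x 70 mm, right of the cabinet. Origin: centre of its underside.
- can: Bystander: can 56 mm across, 150 mm high, on the right, nearer the robot. Origin: centre of its underside.

How it is judged:
By the outcome, as a careful person would: the job done as asked, in the order asked, and still so for the second after the job is handed in, with the robot touching nothing.
It also fails if it takes over 72 s, if anything falls off the work surface, if the arm or the gripper's body presses on something with over 40 N, if the wrist force passes 120 N, or if a joint passes its speed limit or range.

## Working session

There is one attempt and no reset: what is moved stays moved. The work goes in short steps, Python scripts to look and compute and a tool call to move; the robot and the scene stay as the last step left them, time stands still between calls to the robot, and variables do not carry over. Pictures are saved under pics/ and viewed, about 8 in all and at most 12, crops included, and the job is handed in when it is done.

Besides the shell and the picture viewer there is one more tool, called after "Emit:" as name([rows], argument=value, ...), one row to a line, values as JSON. send_rows: Moves the arm, as the interface text tells. Its arguments: {"type":"object","properties":{"series":{"type":"array"}},"required":["series"]}

```bash
mkdir -p pics
cat > h.py <<'E'
import numpy as np, cv2
from rig import manip
def K(c):
    i=manip.camera_info(c); f=240/np.tan(np.radians(i["fov_y"])/2)
    return i,f,np.array(i["world_to_cam"])
def w2p(c,P):
    i,f,T=K(c); p=np.atleast_2d(P)@T[:3,:3].T+T[:3,3]; s=p[:,:2]/p[:,2:]
    s=s*(1+i["k1"]*(s**2).sum(1,keepdims=True)); return s*f+[i["cx"],i["cy"]]
def cloud(c,d):
    i,f,T=K(c); v,u=np.mgrid[:480,:640]; q=np.stack([(u-i["cx"])/f,(v-i["cy"])/f],-1); s=q.copy()
    for _ in range(20): s=q/(1+i["k1"]*(s**2).sum(-1,keepdims=True))
    p=np.concatenate([s,np.ones((480,640,1))],-1)*d[...,None]
    w=(p-T[:3,3])@T[:3,:3]; w[d==0]=np.nan; return w
E
python3 - <<'E'
from h import *
for c in("side","top"):
    im,d=manip.snapshot(c); cv2.imwrite(f"pics/{c}0.png",im[...,::-1]); np.save(f"{c}0.npy",d)
    w=cloud(c,d)
    for n in("cabinet","drawer_pull","drawer","lip_left","tape","battery","screwdriver","bitcase","jar","bin","can"):
        try:
            for r in manip.outline_of(c,n)[:2]:
                p=w[r["pixels"]]; print(c,n,round(r["confidence"],2),r["box"],np.nanmedian(p,0).round(3),np.nanpercentile(p,2,axis=0).round(3),np.nanpercentile(p,98,axis=0).round(3))
        except Exception as e: print(c,n,e)
o=manip.get_obs();print(o)
E
```

```text
side cabinet 0.88 [208.3, 180.5, 134.6, 135.3] [0.671 0.091 0.11 ] [ 0.553 -0.21   0.009] [0.764 0.174 0.123]
side drawer_pull 0.82 [281.0, 256.5, 28.6, 25.8] [0.579 0.068 0.078] [0.545 0.036 0.057] [0.612 0.088 0.098]
side drawer 0.73 [283.0, 261.8, 28.6, 19.5] [0.575 0.068 0.078] [0.545 0.035 0.054] [0.61  0.088 0.098]
side drawer 0.23 [352.9, 241.5, 29.0, 26.4] [ 0.432 -0.083  0.018] [ 0.4   -0.129  0.004] [ 0.465 -0.042  0.022]
side lip_left 0.72 [207.2, 180.9, 132.3, 135.1] [0.67  0.097 0.11 ] [ 0.555 -0.209  0.009] [0.763 0.174 0.122]
side tape 0.5 [246.7, 222.7, 22.0, 20.8] [0.691 0.027 0.123] [0.667 0.002 0.109] [0.714 0.051 0.131]
side tape 0.47 [351.7, 242.2, 31.7, 27.7] [ 0.433 -0.082  0.018] [ 0.399 -0.133  0.002] [ 0.466 -0.041  0.022]
side screwdriver 0.6 [312.2, 281.6, 50.3, 60.8] [0.484 0.098 0.021] [ 0.391  0.05  -0.001] [0.536 0.175 0.028]
side screwdriver 0.44 [311.4, 151.7, 54.4, 42.2] [ 0.599 -0.391  0.04 ] [ 0.528 -0.463  0.002] [ 0.67  -0.348  0.072]
side bitcase 0.59 [351.8, 241.5, 31.6, 29.1] [ 0.433 -0.082  0.018] [ 0.399 -0.132  0.001] [ 0.466 -0.042  0.022
[... 1944 characters left out ...]
': 1.2, 'qpos': array([ 1.08138352,  0.43450426,  0.02498794,  1.57320012, -0.01157887,
        1.13402888, -0.07510111]), 'qd': array([-5.96311628e-04, -1.82142442e-04,  4.39621707e-04, -1.80030963e-03,
        3.67770024e-05,  1.41347915e-03,  2.66427644e-03]), 'effort': array([-9.75808616e-04, -6.70289254e+01,  1.02322038e+00, -3.16571295e+01,
        1.53660105e-02,  2.51089339e-03, -1.80909888e-05]), 'ee_pos': array([ 0.23574895, -0.57883558,  0.20352001]), 'tool_rot': array([-0.58675719,  0.58677483, -0.39459877,  0.39459234]), 'wrist_force': array([ 0.299251  ,  0.07152522, -0.09932227]), 'wrist_torque': array([ 0.0710911 , -0.02326514, -0.03306039]), 'finger_gap': 1.0014394744012456}
```

Run:
```python
from h import *
from scipy.spatial.transform import Rotation as R
d=np.load("top0.npy"); w=cloud("top",d)
m=np.zeros((480,640),bool); m[135:260,225:425]=1
def sel(a,b): return w[m&(w[...,2]>a)&(w[...,2]<b)]
L=sel(.116,.127)
L=L[(L[:,0]<.66)]
rect=cv2.minAreaRect((L[:,:2]*1000).astype(np.float32)); print("lip",len(L),rect)
P=sel(.103,.127); rect=cv2.minAreaRect((P[:,:2]*1000).astype(np.float32)); print("top",len(P),rect); print(cv2.boxPoints(rect))
# robust lip line
a=np.polyfit(L[:,1],L[:,0],1)
for _ in range(5):
    r=L[:,0]-np.polyval(a,L[:,1]); L=L[abs(r)<.018]; a=np.polyfit(L[:,1],L[:,0],1)
print("line x=a y+b",a, "angle",np.degrees(np.arctan(-a[0])), L[:,1].min(),L[:,1].max())
# lip height profile
yaw=np.arctan(-a[0]); c,s=np.cos(yaw),np.sin(yaw)
lx=w[...,0]*c+w[...,1]*s; ly=-w[...,0]*s+w[...,1]*c
x0=np.polyval(a,0)*c
print("yaw",yaw,"x0",x0)
k=m&(abs(lx-x0)<.010)&(w[...,2]>.09)
for y in np.arange(-.3,.2,.01):
    q=k&(abs(ly-y)<.005)
    if q.sum(): print(round(y,3),q.sum(),np.median(w[q][:,2]).round(4),end=' | ')
im=cv2.imread("pics/top0.png"); o=cv2.resize(im[130:330,200:440],None,fx=3,fy=3,interpolation=cv2.INTER_CUBIC); cv2.imwrite("pics/a.png",o)
o=manip.get_obs(); q=o["tool_rot"]; print(R.from_quat([*q[1:],q[0]]).as_matrix().round(3))
```

```text
lip 2178 ((625.3131103515625, -21.8922119140625), (390.0162353515625, 91.70166778564453), 78.76438903808594)
top 11157 ((659.3629760742188, -28.305862426757812), (391.29632568359375, 161.70826721191406), 78.62319946289062)
[[ 541.5039  -204.16043]
 [ 700.0348  -236.05908]
 [ 777.22205  147.5487 ]
 [ 618.69116  179.44736]]
line x=a y+b [0.19739451 0.59837011] angle -11.166318678425826 -0.20866246426957244 0.17757652913442382
yaw -0.19488902626547258 x0 0.5870424615380198
-0.1 2 0.1216 | -0.09 41 0.1223 | -0.08 39 0.122 | -0.07 39 0.1223 | -0.06 42 0.1218 | -0.05 42 0.1219 | -0.04 39 0.1218 | -0.03 42 0.1221 | -0.02 39 0.1218 | -0.01 40 0.1218 | 0.0 41 0.1217 | 0.01 40 0.1223 | 0.02 40 0.1216 | 0.03 40 0.1218 | 0.04 40 0.1219 | 0.05 40 0.1215 | 0.06 38 0.1216 | 0.07 40 0.1219 | 0.08 41 0.122 | 0.09 39 0.1223 | 0.1 38 0.1217 | 0.11 39 0.1219 | 0.12 41 0.121 | 0.13 42 0.122 | 0.14 40 0.1221 | 0.15 38 0.1218 | 0.16 40 0.1212 | 0.17 41 0.1219 | 0.18 40 0.122 | 0.19 40 0.1223 | [[ 0.377 -0.     0.926]
 [-0.926 -0.     0.377]
 [ 0.    -1.    -0.   ]]
```

View pics/a.png

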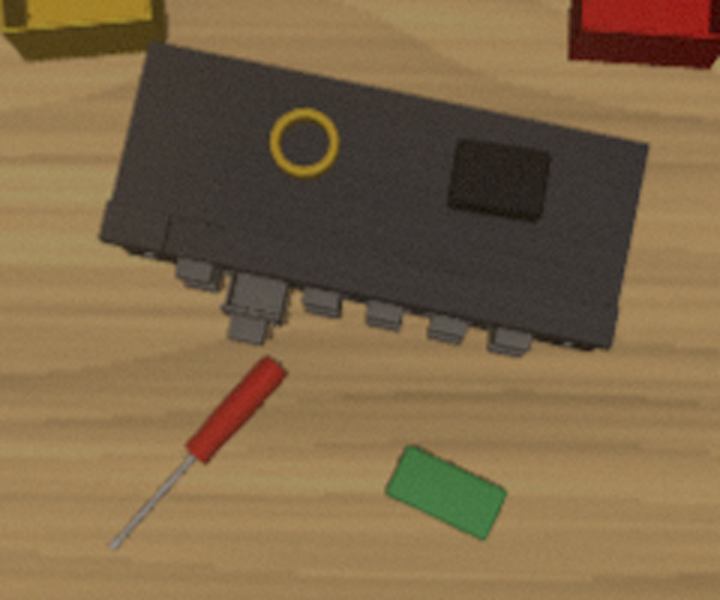

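View pics/side0.png

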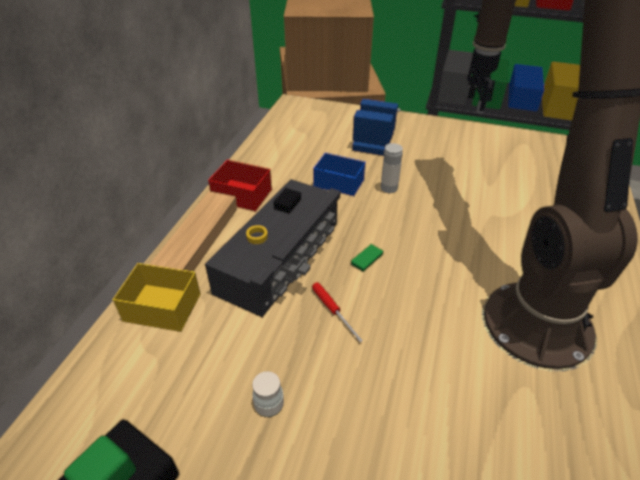

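```bash
cat >> h.py <<'E'
C0=np.array([.6590,-.0283]); YAW=np.radians(-11.3)
def cab(w):
    c,s=np.cos(YAW),np.sin(YAW); d=w[...,:2]-C0
    return np.stack([d[...,0]*c+d[...,1]*s,-d[...,0]*s+d[...,1]*c,w[...,2]],-1)
def wor(p):
    c,s=np.cos(YAW),np.sin(YAW); p=np.asarray(p,float)
    return np.array([C0[0]+p[0]*c-p[1]*s,C0[1]+p[0]*s+p[1]*c])
E
python3 - <<'E'
from h import *
for c in("top","side"):
    w=cloud(c,np.load(c+"0.npy")); p=cab(w)
    top=(p[...,2]>.103)&(p[...,2]<.128)&(abs(p[...,0])<.12)&(abs(p[...,1])<.23)
    q=p[top]; print(c,np.percentile(q,[.5,99.5],axis=0).round(4))
    for y in np.arange(-.195,.2,.01):
        k=top&(abs(p[...,0]+.065)<.010)&(abs(p[...,1]-y)<.005)
        if k.sum()>3: print(round(y,3),np.median(p[k][:,2]).round(4),end=' | ')
    k=(p[...,2]>.076)&(p[...,2]<.095)&(p[...,0]<-.085)&(p[...,0]>-.16)&(abs(p[...,1])<.2)
    print("\npulls")
    for y in np.arange(-.18,.18,.01):
        kk=k&(abs(p[...,1]-y)<.005)
        if kk.sum(): print(round(y,3),kk.sum(),np.percentile(p[kk][:,0],3).round(4),end=' | ')
    print()
for a in [(-.17,.101),(-.065,.18),(-.065,0),(-.065,-.18)]: print(a,wor(a).round(4), w2p("top",[*wor(a),.122]).round(0))
E
```

```text
top [[-0.0797 -0.1936  0.1049]
 [ 0.0799  0.1931  0.1267]]
-0.195 0.1223 | -0.185 0.1221 | -0.175 0.1219 | -0.165 0.122 | -0.155 0.122 | -0.145 0.1219 | -0.135 0.1218 | -0.125 0.1218 | -0.115 0.1221 | -0.105 0.1217 | -0.095 0.1221 | -0.085 0.1216 | -0.075 0.1216 | -0.065 0.1222 | -0.055 0.1215 | -0.045 0.1217 | -0.035 0.1218 | -0.025 0.1218 | -0.015 0.1221 | -0.005 0.1221 | 0.005 0.1221 | 0.015 0.1208 | 0.025 0.1214 | 0.035 0.1222 | 0.045 0.1224 | 0.055 0.121 | 0.065 0.1216 | 0.075 0.1219 | 0.085 0.1219 | 0.095 0.1221 | 0.105 0.1158 | 0.115 0.1135 | 0.125 0.1135 | 0.135 0.1142 | 0.145 0.1147 | 0.155 0.1218 | 0.165 0.1203 | 0.175 0.1211 | 0.185 0.1215 | 0.195 0.1213 | 
pulls
-0.14 5 -0.0912 | -0.13 17 -0.0916 | -0.12 14 -0.0913 | -0.11 6 -0.0914 | -0.09 7 -0.0909 | -0.08 15 -0.0914 | -0.07 14 -0.0914 | -0.06 6 -0.0911 | -0.04 6 -0.0916 | -0.03 14 -0.0917 | -0.02 16 -0.0916 | -0.01 3 -0.0913 | 0.01 8 -0.0916 | 0.02 15 -0.0916 | 0.03 13 -0.0918 | 0.04 6 -0.0919 | 0.05 14 -0.1094 | 0.06 25 -0.1291 | 0.07 44 -0.1291 | 0.08 44 -0.1294 | 0.09 25 -0.1282 | 0.1 7 -0.1083 | 0.11 9 -0.092 | 0.1
[... 684 characters left out ...]
75 0.1222 | 0.185 0.1218 | 0.195 0.1139 | 
pulls
-0.14 3 -0.091 | -0.13 15 -0.0933 | -0.12 13 -0.093 | -0.11 11 -0.0928 | -0.09 5 -0.091 | -0.08 12 -0.0931 | -0.07 16 -0.0935 | -0.06 10 -0.0919 | -0.04 5 -0.0925 | -0.03 13 -0.0931 | -0.02 13 -0.0937 | -0.01 12 -0.0938 | 0.01 6 -0.091 | 0.02 14 -0.0935 | 0.03 16 -0.0938 | 0.04 13 -0.092 | 0.05 20 -0.1113 | 0.06 28 -0.1307 | 0.07 32 -0.1311 | 0.08 37 -0.1315 | 0.09 53 -0.1303 | 0.1 19 -0.1109 | 0.11 6 -0.0924 | 0.12 17 -0.0931 | 0.13 22 -0.0935 | 0.14 13 -0.0932 | 
(-0.17, 0.101) [0.5121 0.1041] [[263. 257.]]
(-0.065, 0.18) [0.6305 0.1609] [[240. 204.]]
(-0.065, 0) [ 0.5953 -0.0156] [[318. 220.]]
(-0.065, -0.18) [ 0.56   -0.1921] [[398. 237.]]
```

Emit:
send_rows([
  [[-1, 5, 20, 3, -2], [-1, 13, 33, 3, -2], [-1, 13, 33, 0, -2], [-1, 13, 33, 0, -2], [-1, 13, 33, 0, -2], [-1, 13, 33, 0, -2], [-1, 13, 33, 0, -2], [-1, 13, 33, 0, -2], [-1, 13, 33, 0, -2], [-1, 13, 33, 0, -2], [-1, 13, 33, 0, -2], [-1, 13, 33, 0, -2], [-1, 13, 33, 0, -2], [-1, 13, 33, 0, -2], [-1, 13, 33, 0, -2], [-1, 13, 33, 0, -2], [-1, 10, 30, 0, -1], [-1, 10, 25, 0, 0], [-1, 5, 10, 0, 0], [-1, 0, 0, 0, 0]],
])

```text
time: 2.87
ee_pos: [0.4626, 0.0292, 0.2132]
tool_rot: [-0.442, 0.44, -0.55, 0.555]
wrist_force: [0.8, -0.1, 0.5]
finger_gap: 0.002
```

Emit:
send_rows([
  [[-1, 12, 16, -10, 1], [-1, 14, 18, -25, 0], [-1, 11, 14, -30, 0], [-1, 0, 2, -30, 0], [-1, 0, 0, -25, 0], [-1, 0, 0, -10, 0], [-1, 0, 0, 0, 0], [-1, 0, 0, 0, 0]],
])

```text
time: 3.53
ee_pos: [0.5019, 0.0743, 0.08]
tool_rot: [-0.446, 0.443, -0.545, 0.554]
wrist_force: [-0.6, -0.7, 0.5]
finger_gap: -0.001
```

```bash
cat > s.py <<'E'
from h import *
from scipy.spatial.transform import Rotation as R
o=manip.get_obs(); q=o["tool_rot"]; m=R.from_quat([*q[1:],q[0]]).as_matrix()
print("t",o["time"],"w",o["ee_pos"].round(4),"cab",cab(o["ee_pos"]).round(4),"jawdir",np.degrees(np.arctan2(m[1,0],m[0,0])).round(2),"tilt",m[:,1].round(3),"F",o["wrist_force"].round(2))
E
python3 s.py
python3 - <<'E'
from h import *
im,d=manip.snapshot("top"); cv2.imwrite("pics/b.png",cv2.resize(im[130:330,200:440],None,fx=3,fy=3)[...,::-1])
im,d=manip.snapshot("side"); cv2.imwrite("pics/b2.png",cv2.resize(im[130:330,200:440],None,fx=3,fy=3)[...,::-1])
E
```

```text
t 3.5333 w [0.5019 0.0743 0.08  ] cab [-0.1741  0.0698  0.08  ] jawdir -102.07 tilt [ 0.012 -0.007 -1.   ] F [-0.57 -0.68  0.46]
```

View pics/b2.png

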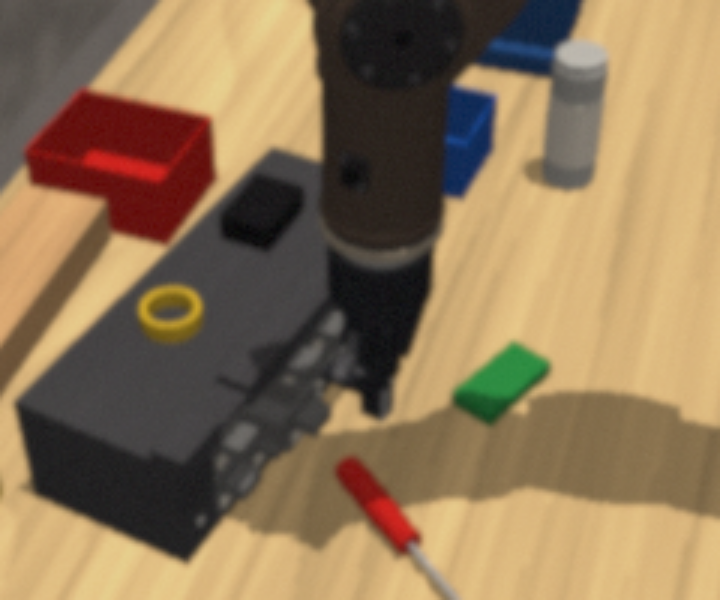

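Emit:
send_rows([
  [[-1, 1, 6, -4, 0.5], [-1, 10, -2, 0, 0], [-1, 10, -2, 0, 0], [-1, 8, -1.6, 0, 0], [-1, 5, -1, 0, 0], [-1, 5, -1, 0, 0], [-1, 5, -1, 0, 0], [-1, 5, -1, 0, 0], [-1, 5, -1, 0, 0], [-1, 5, -1, 0, 0]],
])

```text
time: 4.47
ee_pos: [0.5713, 0.0675, 0.0812]
tool_rot: [-0.452, 0.442, -0.541, 0.555]
wrist_force: [0.4, 0.4, -0.6]
finger_gap: -0.002
```

```bash
python3 s.py
```

```text
t 4.4667 w [0.5713 0.0675 0.0812] cab [-0.1047  0.0768  0.0812] jawdir -101.64 tilt [ 0.022 -0.006 -1.   ] F [ 0.43  0.43 -0.56]
```

Emit:
send_rows([
  [[-1, 3, -0.6, -2, 0], [-1, 3, -0.6, -1, 0], [-1, 3, -0.6, 0, 0]],
])

```text
time: 4.72
ee_pos: [0.5816, 0.0654, 0.0777]
tool_rot: [-0.451, 0.442, -0.542, 0.555]
wrist_force: [-0.1, 0.6, -0.2]
finger_gap: 0.001
```

```bash
python3 s.py
```

```text
t 4.7167 w [0.5816 0.0654 0.0777] cab [-0.0943  0.0767  0.0777] jawdir -101.65 tilt [ 0.022 -0.006 -1.   ] F [-0.11  0.56 -0.17]
```

```bash
cat > look.py <<'E'
from h import *
import sys
for c in("top","side"):
    im,d=manip.snapshot(c); p=cab(cloud(c,d)); np.save(c+"1.npy",d)
    cv2.imwrite(f"pics/{sys.argv[1]}_{c}.png",cv2.resize(im[150:270,220:380],None,fx=5,fy=5,interpolation=cv2.INTER_CUBIC)[...,::-1])
    k=(p[...,2]>.074)&(p[...,2]<.095)&(p[...,0]<-.085)&(p[...,0]>-.16)&(abs(p[...,1])<.2)
    print("\npulls",c)
    for y in np.arange(-.03,.16,.01):
        kk=k&(abs(p[...,1]-y)<.005)
        if kk.sum(): print(round(y,3),kk.sum(),np.percentile(p[kk][:,0],[3,50]).round(4),end=' | ')
E
python3 look.py c
```

```text
pulls top
-0.03 15 [-0.0918 -0.0891] | -0.02 15 [-0.0915 -0.0881] | -0.01 3 [-0.0913 -0.0892] | 0.01 9 [-0.0916 -0.0882] | 0.02 9 [-0.0914 -0.0894] | 
pulls side
-0.03 19 [-0.0935 -0.091 ] | -0.02 16 [-0.093  -0.0914] | -0.01 11 [-0.093  -0.0901] | 0.01 3 [-0.0907 -0.0902] | 0.02 18 [-0.0927 -0.0911] | 0.03 16 [-0.0929 -0.0909] | 0.04 11 [-0.0927 -0.0895] | 0.05 19 [-0.1109 -0.0955] | 0.06 20 [-0.1315 -0.1172] | 0.07 36 [-0.1306 -0.1214] | 0.08 41 [-0.1307 -0.1216] | 0.09 55 [-0.1301 -0.1112] | 0.1 30 [-0.1108 -0.1016] | 0.11 6 [-0.0926 -0.0908] | 0.12 22 [-0.0938 -0.0915] | 0.13 18 [-0.0935 -0.0912] | 0.14 14 [-0.0927 -0.0905] |
```

View pics/c_side.png

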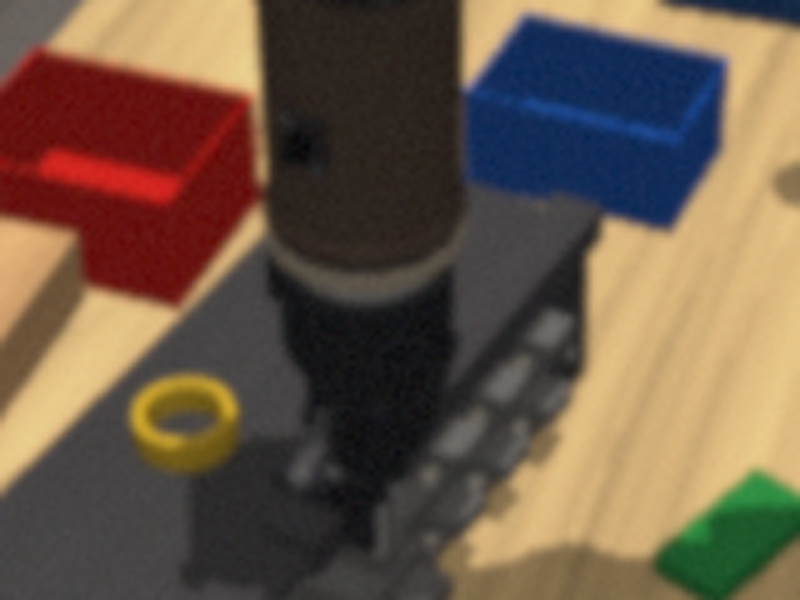

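Run:
```python
from h import *
T=manip.get_obs()["ee_pos"]
print("tcp px side",w2p("side",T),"top",w2p("top",T))
d0=np.load("side0.npy");d=np.load("side1.npy"); w=cloud("side",d); p=cab(w)
ch=(d0-d>.008)&(d>0)&(np.abs(w[...,:2]-T[:2]).max(-1)<.08)&(w[...,2]<.2)
v,u=np.nonzero(ch); q=p[ch]
for z in np.arange(.05,.2,.01):
    k=abs(q[:,2]-z)<.005
    if k.sum(): print(round(z,3),k.sum(),"px",u[k].mean().round(),v[k].mean().round(),q[k].min(0).round(3),q[k].max(0).round(3))
im,_=manip.snapshot("side"); cv2.imwrite("pics/d.png",cv2.resize(im[210:290,250:350],None,fx=7,fy=7,interpolation=cv2.INTER_CUBIC)[...,::-1])
```

```text
tcp px side [[294.01069743 266.71641048]] top [[283.57977473 228.39778699]]
0.06 1 px 285.0 263.0 [-0.06   0.064  0.062] [-0.06   0.064  0.062]
0.11 19 px 290.0 256.0 [-0.106  0.037  0.107] [-0.011  0.122  0.115]
0.12 32 px 293.0 257.0 [-0.107  0.069  0.115] [-0.063  0.129  0.125]
0.13 30 px 295.0 254.0 [-0.107  0.07   0.125] [-0.089  0.089  0.135]
0.14 18 px 297.0 250.0 [-0.107  0.066  0.137] [-0.101  0.089  0.143]
0.15 28 px 298.0 246.0 [-0.11   0.048  0.145] [-0.088  0.107  0.155]
0.16 65 px 295.0 245.0 [-0.11   0.04   0.155] [-0.087  0.115  0.165]
0.17 69 px 296.0 241.0 [-0.113  0.031  0.166] [-0.085  0.122  0.175]
0.18 71 px 298.0 237.0 [-0.114  0.02   0.175] [-0.088  0.131  0.185]
0.19 93 px 292.0 239.0 [-0.115  0.018  0.185] [-0.084  0.137  0.195]
0.2 69 px 287.0 240.0 [-0.116  0.017  0.195] [-0.084  0.138  0.2  ]
```

View pics/d.png

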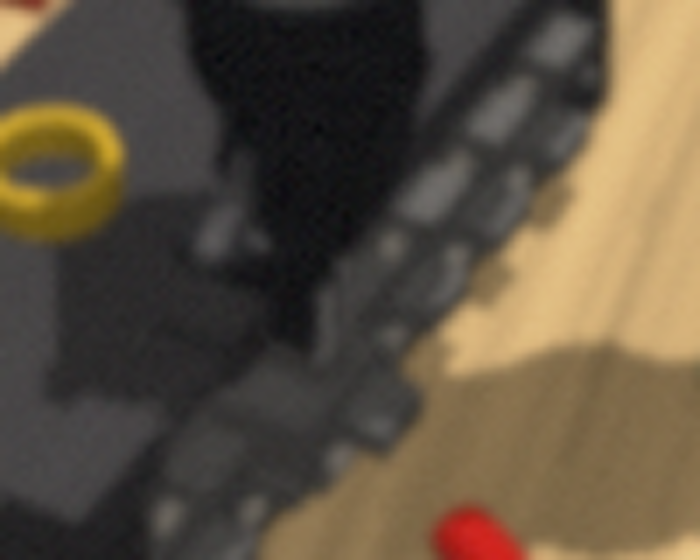

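Run:
```python
from h import *
for z in (.06,.08,.1,.12): print(z,w2p("side",[.5019,.0743,z]).round(1),w2p("top",[.5019,.0743,z]).round(1))
a=cv2.imread("pics/b2.png"); 
o=np.hstack([a[300:480,280:480]]); o=cv2.resize(o,None,fx=2,fy=2)
b=cv2.resize(cv2.imread("pics/b.png")[150:450,100:400],None,fx=1.2,fy=1.2); cv2.imwrite("pics/e.png",np.hstack([o[:360],b[:360]]))
```

```text
0.06 [[324.6 281.7]] [[279.5 263.2]]
0.08 [[324.7 275.9]] [[278.7 262.7]]
0.1 [[324.7 270. ]] [[277.8 262.2]]
0.12 [[324.8 264. ]] [[276.9 261.6]]
```

View pics/e.png

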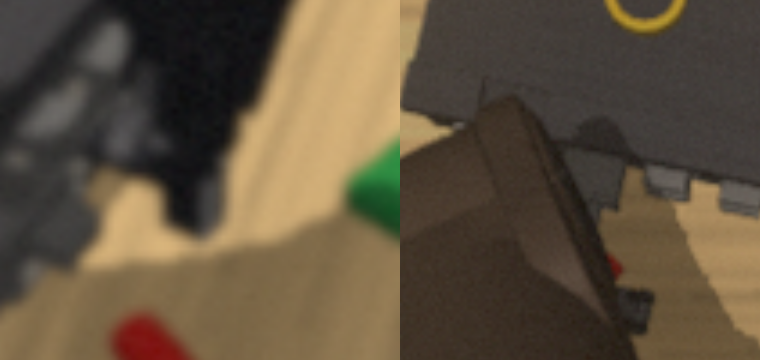

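Emit:
send_rows([
  [[-1, 0, 0, 10, 0], [-1, 0, 0, 15, 0], [-1, -15, 3, 5, 0], [-1, -20, 4, 0, 0], [-1, -20, 4, 0, 0], [-1, -20, 4, 0, 0], [-1, -5, 1, 0, 0], [-1, 0, 0, 0, 0], [-1, 0, 0, 0, 0]],
])

```text
time: 5.62
ee_pos: [0.4988, 0.0827, 0.115]
tool_rot: [-0.453, 0.441, -0.54, 0.555]
wrist_force: [0.6, -0.2, 0.4]
finger_gap: 0.001
```

```bash
python3 s.py
cat > tip.py <<'E'
from h import *
T=manip.get_obs()["ee_pos"]
for c in("side",):
    d0=np.load(c+"0.npy"); im,d=manip.snapshot(c); w=cloud(c,d); p=cab(w)
    print(c,"tcp px",w2p(c,T).round(1))
    ch=(d0-d>.02)&(d>0)&(np.abs(w[...,:2]-T[:2]).max(-1)<.07)&(w[...,2]<T[2]+.12)
    v,u=np.nonzero(ch); q=w[ch]-T
    for z in np.arange(-.04,.12,.005):
        k=abs(q[:,2]-z)<.0025
        if k.sum(): print(round(z,3),k.sum(),"px",u[k].mean().round(),v[k].max(),q[k].min(0).round(3),q[k].max(0).round(3))
E
python3 tip.py
```

```text
t 5.6167 w [0.4988 0.0827 0.115 ] cab [-0.1789  0.0775  0.115 ] jawdir -101.59 tilt [ 0.027 -0.006 -1.   ] F [ 0.64 -0.16  0.4 ]
side tcp px [[325.  268.3]]
0.025 1 px 327.0 262 [-0.006  0.004  0.026] [-0.006  0.004  0.026]
0.03 5 px 328.0 262 [-0.012 -0.005  0.029] [-0.002  0.006  0.032]
0.035 12 px 327.0 261 [-0.013 -0.003  0.033] [0.007 0.012 0.037]
0.04 11 px 325.0 260 [-0.012 -0.004  0.038] [0.006 0.012 0.042]
0.045 18 px 326.0 259 [-0.013 -0.001  0.043] [0.007 0.014 0.047]
0.05 17 px 326.0 257 [-0.014 -0.001  0.048] [0.007 0.014 0.052]
0.055 18 px 327.0 256 [-0.014 -0.006  0.053] [0.007 0.014 0.057]
0.06 9 px 329.0 254 [-0.014 -0.007  0.058] [-0.006  0.013  0.062]
0.065 5 px 331.0 251 [-0.014 -0.005  0.063] [-0.012  0.01   0.067]
0.07 7 px 331.0 251 [-0.016 -0.007  0.068] [-0.01   0.014  0.072]
0.075 21 px 330.0 254 [-0.02  -0.025  0.073] [0.01  0.03  0.077]
0.08 41 px 328.0 254 [-0.021 -0.035  0.078] [0.016 0.034 0.082]
0.085 18 px 328.0 253 [-0.021 -0.034  0.083] [0.007 0.038 0.087]
0.09 22 px 327.0 253 [-0.023 -0.037  0.088] [0.006 0.043 0.092]
0.095 38 px 330.0 252 [-0.024 -0.049  0.093] [0.01  0.044 0.097]
0.1 36 px 330.0 252 [-0.024 -0.047  0.098] [0.013 0.051 0.102]
0.105 28 px 330.0 251 [-0.024 -0.046  0.103] [0.017 0.056 0.107]
0.11 31 px 327.0 250 [-0.024 -0.039  0.108] [0.012 0.057 0.112]
0.115 52 px 322.0 250 [-0.024 -0.015  0.113] [0.02  0.064 0.117]
```

Emit:
send_rows([
  [[-1, 0, 0, -15, 0], [-1, 0, 0, -20, 0], [-1, 0, 0, -15, 0], [-1, 0, 0, -8, 0], [-1, 0, 0, 0, 0], [-1, 0, 0, 0, 0]],
])

```text
time: 6.17
ee_pos: [0.5068, 0.0819, 0.0565]
tool_rot: [-0.454, 0.438, -0.54, 0.557]
wrist_force: [0.3, 0.3, -0.7]
finger_gap: 0.001
```

```bash
python3 s.py; python3 tip.py | head -8;  python3 - <<'E'
from h import *
im,_=manip.snapshot("side"); o=cv2.resize(im[230:310,270:370],None,fx=7,fy=7,interpolation=cv2.INTER_CUBIC)[...,::-1]; cv2.imwrite("pics/f.png",o)
E
```

```text
t 6.1667 w [0.5068 0.0819 0.0565] cab [-0.1709  0.0782  0.0565] jawdir -101.82 tilt [ 0.033 -0.004 -0.999] F [ 0.3   0.31 -0.67]
side tcp px [[321.7 284.5]]
0.03 2 px 326.0 278 [-0.012 -0.004  0.029] [-0.01   0.005  0.031]
0.035 10 px 324.0 278 [-0.013 -0.006  0.033] [0.007 0.012 0.037]
0.04 17 px 323.0 278 [-0.014 -0.003  0.038] [0.007 0.014 0.042]
0.045 14 px 324.0 276 [-0.014 -0.004  0.043] [0.006 0.013 0.047]
0.05 14 px 323.0 275 [-0.014 -0.005  0.048] [0.006 0.015 0.052]
0.055 17 px 323.0 274 [-0.013 -0.001  0.053] [0.006 0.015 0.057]
0.06 5 px 326.0 270 [-0.014 -0.003  0.058] [-0.007  0.007  0.062]
```

View pics/f.png

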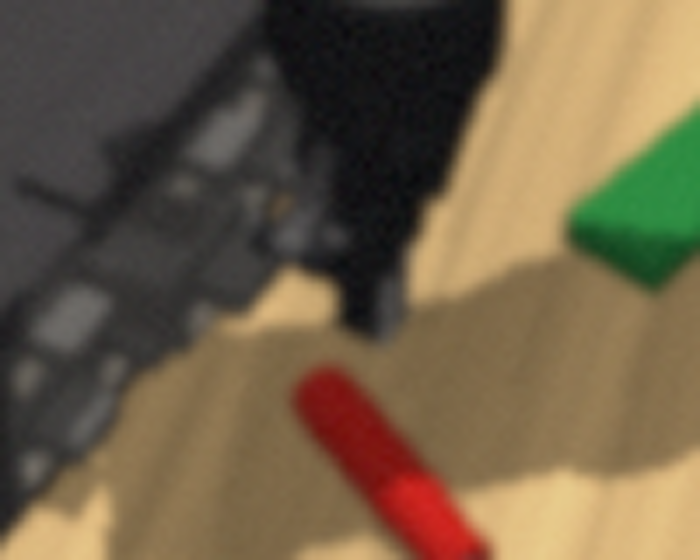

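Emit:
send_rows([
  [[-1, 10, -4, 0, 0.3], [-1, 10, -2, 0, 0], [-1, 5, -1, -1, 0], [-1, 5, -1, -1, 0], [-1, 5, -1, -1, 0], [-1, 5, -1, -1, 0], [-1, 5, -1, -1, 0]],
])

```text
time: 6.85
ee_pos: [0.5579, 0.0701, 0.0547]
tool_rot: [-0.457, 0.438, -0.538, 0.557]
wrist_force: [-1.8, 0.9, 0.7]
finger_gap: 0.005
```

```bash
python3 s.py; python3 look.py g
```

```text
t 6.85 w [0.5579 0.0701 0.0547] cab [-0.1184  0.0767  0.0547] jawdir -101.5 tilt [ 0.038 -0.003 -0.999] F [-1.76  0.91  0.7 ]

pulls top
-0.03 15 [-0.0915 -0.0892] | -0.02 15 [-0.0915 -0.089 ] | -0.01 3 [-0.0913 -0.0892] | 0.01 7 [-0.0917 -0.09  ] | 0.02 17 [-0.0918 -0.0879] | 0.03 13 [-0.0914 -0.089 ] | 0.04 6 [-0.0914 -0.0896] | 
pulls side
0.07 13 [-0.13   -0.0988] | 0.08 41 [-0.1295 -0.1024] | 0.09 50 [-0.1187 -0.0972] | 0.1 6 [-0.0893 -0.0868] | 0.11 7 [-0.0927 -0.0895] | 0.12 20 [-0.0943 -0.0918] | 0.13 19 [-0.0936 -0.0912] | 0.14 14 [-0.0931 -0.0897] |
```

Emit:
send_rows([
  [[-1, 5, -1, 0, 0], [-1, 4, -0.8, 0, 0], [-1, 4, -0.8, 0, 0], [-1, 3, -0.6, 0, 0], [-1, 3, -0.6, 0, 0]],
])

```text
time: 7.37
ee_pos: [0.5741, 0.0669, 0.0537]
tool_rot: [-0.455, 0.44, -0.539, 0.555]
wrist_force: [-22.0, 3.5, 15.1]
finger_gap: -0.001
```

```bash
python3 s.py
```

```text
t 7.3667 w [0.5741 0.0669 0.0537] cab [-0.1019  0.0767  0.0537] jawdir -101.43 tilt [ 0.031 -0.004 -1.   ] F [-21.96   3.48  15.11]
```

Emit:
send_rows([
  [[-1, -4, 0.8, 1, 0], [-1, -10, 2, 0, 0], [-1, -20, 4, 5, 0], [-1, -20, 4, 10, 0], [-1, -10, 2, 20, 0], [-1, 0, 0, 20, 0], [-1, 0, 0, 0, 0]],
])

```text
time: 7.95
ee_pos: [0.505, 0.08, 0.1101]
tool_rot: [-0.455, 0.441, -0.539, 0.555]
wrist_force: [0.1, 0.6, 0.6]
finger_gap: 0.0
```

```bash
python3 s.py; python3 look.py h
```

```text
t 7.95 w [0.505  0.08   0.1101] cab [-0.1722  0.076   0.1101] jawdir -101.41 tilt [ 0.029 -0.004 -1.   ] F [0.06 0.57 0.58]

pulls top
-0.03 15 [-0.0916 -0.0889] | -0.02 16 [-0.0916 -0.0887] | -0.01 3 [-0.0914 -0.0895] | 0.01 8 [-0.0915 -0.0889] | 0.02 15 [-0.0915 -0.0891] | 0.03 13 [-0.0914 -0.0889] | 0.04 6 [-0.0917 -0.0894] | 0.06 9 [-0.0917 -0.0875] | 0.07 14 [-0.0917 -0.0891] | 0.08 16 [-0.0917 -0.0895] | 0.09 5 [-0.0913 -0.0876] | 
pulls side
-0.03 2 [-0.0892 -0.0878] | -0.02 7 [-0.0913 -0.0886] | -0.01 3 [-0.0876 -0.0869] | 0.01 5 [-0.0919 -0.0902] | 0.02 13 [-0.0928 -0.0906] | 0.03 17 [-0.0933 -0.0917] | 0.04 13 [-0.0927 -0.0884] | 0.06 8 [-0.093  -0.0905] | 0.07 15 [-0.0928 -0.0911] | 0.08 19 [-0.0937 -0.091 ] | 0.09 10 [-0.0918 -0.0891] | 0.11 9 [-0.0923 -0.0897] | 0.12 18 [-0.0938 -0.0916] | 0.13 20 [-0.0939 -0.091 ] | 0.14 12 [-0.0933 -0.0904] |
```

View pics/h_side.png

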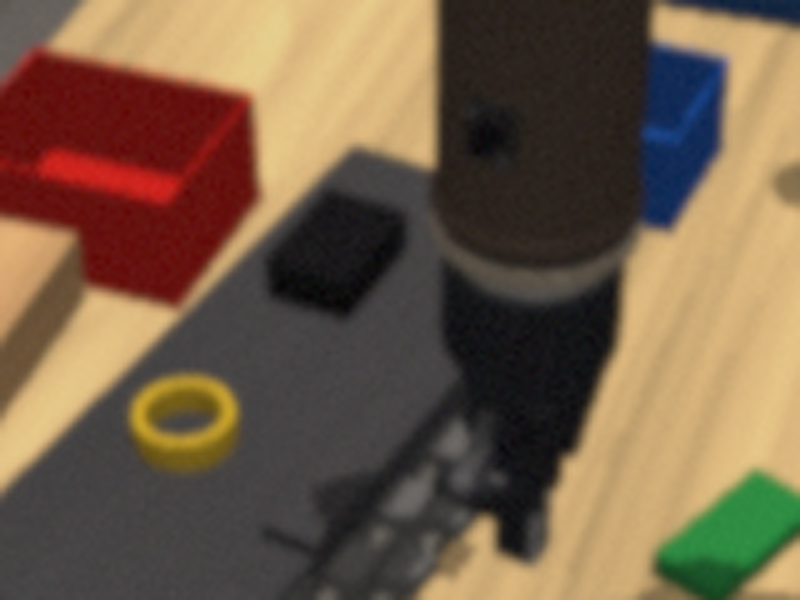

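Emit:
send_rows([
  [[-1, 0, 0, 15, 0], [-1, 0, 5, 12, 0], [-1, 15, 12, 0, 0], [-1, 20, 13, 0, 0], [-1, 20, 13, 0, 0], [-1, 20, 13, 0, 0], [-1, 20, 13, 0, 0], [-1, 15, 8, 0, 0], [-1, 5, 2, 0, 0], [-1, 0, 0, 0, 0], [-1, 0, 0, 0, 0]],
])

```text
time: 8.97
ee_pos: [0.6203, 0.1567, 0.1236]
tool_rot: [-0.448, 0.444, -0.542, 0.555]
wrist_force: [-0.1, 0.1, 0.1]
finger_gap: 0.002
```

```bash
python3 s.py; python3 tip.py | head -8
```

```text
t 8.9667 w [0.6203 0.1567 0.1236] cab [-0.0742  0.1738  0.1236] jawdir -101.78 tilt [ 0.016 -0.011 -1.   ] F [-0.12  0.11  0.08]
side tcp px [[263.2 276.7]]
0.03 5 px 265.0 270 [-0.011 -0.     0.029] [-0.005  0.007  0.031]
0.035 14 px 264.0 269 [-0.013 -0.005  0.034] [0.005 0.012 0.037]
0.04 20 px 262.0 268 [-0.013 -0.003  0.038] [0.007 0.014 0.042]
0.045 14 px 263.0 267 [-0.013 -0.007  0.043] [0.008 0.013 0.047]
0.05 25 px 263.0 266 [-0.013 -0.012  0.048] [0.006 0.014 0.052]
0.055 19 px 264.0 264 [-0.013 -0.012  0.053] [0.007 0.014 0.057]
0.06 10 px 263.0 262 [-0.013 -0.002  0.058] [-0.003  0.015  0.062]
```

Emit:
send_rows([
  [[-1, 6, 1, 0, 0], [-1, 4, 1, -6, 0], [-1, 0, 0, -6, 0], [-1, 0, 0, -4, 0], [-1, 0, 0, -3, 0]],
])

```text
time: 9.43
ee_pos: [0.6293, 0.1557, 0.1036]
tool_rot: [-0.447, 0.444, -0.542, 0.556]
wrist_force: [0.3, 0.3, -0.3]
finger_gap: -0.001
```

```bash
python3 s.py
```

```text
t 9.4333 w [0.6293 0.1557 0.1036] cab [-0.0652  0.1746  0.1036] jawdir -101.92 tilt [ 0.016 -0.013 -1.   ] F [ 0.31  0.29 -0.27]
```

Emit:
send_rows([
  [[-1, 0, 0.5, -2, 0], [-1, 0, 0.5, -2, 0]],
])

```text
time: 9.6
ee_pos: [0.6286, 0.1561, 0.0984]
tool_rot: [-0.446, 0.444, -0.542, 0.556]
wrist_force: [-0.1, -0.5, 0.0]
finger_gap: -0.0
```

```bash
python3 s.py
```

```text
t 9.6 w [0.6286 0.1561 0.0984] cab [-0.0659  0.1749  0.0984] jawdir -101.94 tilt [ 0.015 -0.014 -1.   ] F [-0.15 -0.48  0.  ]
```

Emit:
send_rows([
  [[-1, 0, 0.5, -1.5, 0], [-1, 0, 0.5, -1.5, 0]],
])

```text
time: 9.77
ee_pos: [0.6283, 0.1572, 0.095]
tool_rot: [-0.446, 0.444, -0.542, 0.556]
wrist_force: [-0.1, 0.6, 0.1]
finger_gap: 0.003
```

Emit:
send_rows([
  [[-1, 0, 0, -1.5, 0], [-1, 0, 0, -1.5, 0]],
])

```text
time: 9.93
ee_pos: [0.6284, 0.1573, 0.0943]
tool_rot: [-0.446, 0.444, -0.542, 0.557]
wrist_force: [-8.7, -3.9, 19.6]
finger_gap: 0.001
```

Emit:
send_rows([
  [[-1, 0, 0, 0.5, 0], [-1, -0.6, -4, 0, 0], [-1, -0.8, -5, -0.3, 0], [-1, -0.8, -5, -0.3, 0], [-1, -0.8, -5, -0.3, 0]],
])

```text
time: 10.35
ee_pos: [0.6255, 0.1386, 0.0951]
tool_rot: [-0.448, 0.444, -0.541, 0.556]
wrist_force: [-0.4, 0.3, -0.3]
finger_gap: -0.003
```

```bash
python3 s.py
```

```text
t 10.35 w [0.6255 0.1386 0.0951] cab [-0.0655  0.1571  0.0951] jawdir -101.82 tilt [ 0.018 -0.013 -1.   ] F [-0.42  0.27 -0.25]
```

Emit:
send_rows([
  [[-1, -0.4, -2, -0.9, 0], [-1, -0.6, -3, -0.8, 0], [-1, -0.6, -3, -0.5, 0]],
])

```text
time: 10.6
ee_pos: [0.6253, 0.132, 0.0945]
tool_rot: [-0.45, 0.442, -0.542, 0.556]
wrist_force: [-0.9, 1.3, 2.1]
finger_gap: -0.001
```

```bash
python3 s.py
```

```text
t 10.6 w [0.6253 0.132  0.0945] cab [-0.0645  0.1506  0.0945] jawdir -101.83 tilt [ 0.022 -0.009 -1.   ] F [-0.91  1.27  2.12]
```

Light contact (2 N) on the lip at y = 151 mm. I'll keep sliding inwards.

Emit:
send_rows([
  [[-1, -0.8, -4, -0.5, 0], [-1, -0.8, -4, -0.5, 0], [-1, -0.8, -4, -0.5, 0], [-1, -0.8, -4, -0.5, 0], [-1, -0.6, -3, -0.7, 0], [-1, -0.6, -3, -0.7, 0]],
])

```text
time: 11.1
ee_pos: [0.6206, 0.1072, 0.0908]
tool_rot: [-0.45, 0.441, -0.542, 0.556]
wrist_force: [-0.7, -0.6, -0.7]
finger_gap: 0.001
```

```bash
python3 s.py
```

```text
t 11.1 w [0.6206 0.1072 0.0908] cab [-0.0643  0.1254  0.0908] jawdir -101.86 tilt [ 0.022 -0.008 -1.   ] F [-0.72 -0.65 -0.67]
```

Found the notch: z dropped below the lip level with no force, at y = 125 mm. Now I'll press down.

Emit:
send_rows([
  [[-1, 0, 0, -2, 0], [-1, 0, 0, -2, 0], [-1, 0, 0, -2, 0], [-1, 0, 0, -2, 0]],
])

```text
time: 11.43
ee_pos: [0.62, 0.105, 0.0821]
tool_rot: [-0.449, 0.441, -0.542, 0.557]
wrist_force: [-1.7, -0.9, 5.6]
finger_gap: 0.004
```

```bash
python3 s.py
```

```text
t 11.4333 w [0.62   0.105  0.0821] cab [-0.0643  0.1231  0.0821] jawdir -101.99 tilt [ 0.021 -0.01  -1.   ] F [-1.69 -0.91  5.62]
```

Emit:
send_rows([
  [[-1, 0, 0.5, -2, 0], [-1, 0, 0.5, -2, 0], [-1, 0, 0, -2, 0], [-1, 0, 0, -2, 0]],
])

```text
time: 11.77
ee_pos: [0.6202, 0.105, 0.0781]
tool_rot: [-0.448, 0.442, -0.541, 0.558]
wrist_force: [-9.8, -3.9, 26.2]
finger_gap: 0.004
```

```bash
python3 s.py
```

```text
t 11.7667 w [0.6202 0.105  0.0781] cab [-0.0642  0.1231  0.0781] jawdir -102.01 tilt [ 0.022 -0.013 -1.   ] F [-9.78 -3.89 26.23]
```

Emit:
send_rows([
  [[-1, 0, 0, -2.5, 0], [-1, 0, 0, 3, 0], [-1, 0, 0, 15, 0], [-1, 0, 0, 25, 0], [-1, 0, 0, 30, 0], [-1, -15, 0, 30, 0], [-1, -25, -5, 25, 0], [-1, -30, -20, 10, 0], [-1, -30, -30, 0, 0], [-1, -20, -35, 0, 0], [-1, -10, -35, 0, 0], [-1, -10, -35, 0, 0], [-1, -10, -35, 0, 0], [-1, -10, -35, 0, 0], [-1, -5, -35, 0, 0], [-1, -5, -35, 0, 0], [-1, 0, -20, 0, 0], [-1, 0, 0, 0, 0], [-1, 0, 0, 0, 0]],
])

```text
time: 13.35
ee_pos: [0.4356, -0.2235, 0.2197]
tool_rot: [-0.45, 0.445, -0.538, 0.557]
wrist_force: [-0.2, 1.1, -0.0]
finger_gap: 0.003
```

```bash
python3 s.py; python3 look.py k
python3 - <<'E'
from h import *
for c in("top","side"):
    p=cab(cloud(c,np.load(c+"1.npy"))); print("\n",c)
    for y in np.arange(.085,.175,.005):
        k=(abs(p[...,0]+.065)<.009)&(abs(p[...,1]-y)<.0025)&(p[...,2]>.09)
        if k.sum()>2: print(round(y,3),np.median(p[k][:,2]).round(4),end=' | ')
    for n in ("tape","battery","screwdriver","bitcase","jar","bin","can"):
        r=manip.outline_of(c,n)
        if r: print(n,np.nanmedian(cloud(c,np.load(c+"1.npy"))[r[0]["pixels"]],0).round(3),round(r[0]["confidence"],2))
E
```

```text
t 13.35 w [ 0.4356 -0.2235  0.2197] cab [-0.1809 -0.2352  0.2197] jawdir -101.5 tilt [ 0.023 -0.015 -1.   ] F [-0.16  1.09 -0.  ]

pulls top
-0.03 16 [-0.0917 -0.0889] | -0.02 16 [-0.0917 -0.0884] | -0.01 3 [-0.091  -0.0893] | 0.01 9 [-0.0917 -0.0886] | 0.02 15 [-0.0915 -0.0889] | 0.03 12 [-0.0918 -0.0893] | 0.04 6 [-0.0917 -0.0893] | 0.06 8 [-0.0916 -0.088 ] | 0.07 14 [-0.0919 -0.0887] | 0.08 15 [-0.0919 -0.09  ] | 0.09 6 [-0.0909 -0.0883] | 0.11 10 [-0.092  -0.0891] | 0.12 14 [-0.0919 -0.089 ] | 0.13 16 [-0.0915 -0.0887] | 0.14 5 [-0.0917 -0.0883] | 
pulls side
-0.03 17 [-0.0932 -0.0904] | -0.02 16 [-0.0932 -0.0909] | -0.01 10 [-0.0928 -0.0899] | 0.01 5 [-0.0915 -0.0884] | 0.02 15 [-0.0931 -0.0914] | 0.03 18 [-0.0935 -0.0911] | 0.04 13 [-0.0934 -0.0876] | 0.06 8 [-0.0929 -0.0918] | 0.07 14 [-0.093  -0.0915] | 0.08 18 [-0.0932 -0.0908] | 0.09 13 [-0.093 -0.089] | 0.11 8 [-0.0915 -0.0899] | 0.12 19 [-0.0934 -0.0915] | 0.13 18 [-0.0937 -0.0911] | 0.14 14 [-0.094  -0.0905] | 
 top
0.085 0.1218 | 0.09 0.121 | 0.095 0.1223 | 0.1 0.1218 | 0.105 0.1083 | 0.11 0.1052 | 0.115 0.1055 | 0.12 0.1061 | 0.125 0.1058 | 0.13 0.1055 | 0.135 0.1051 | 0.14 0.1063 | 0.145 0.1104 | 0.15 0.122 | 0.155 0.1207 | 0.16 0.1214 | 0.165 0.1219 | 0.17 0.1225 | tape [0.69  0.026 0.127] 0.77
battery [ 0.663 -0.119  0.138] 0.9
screwdriver [0.497 0.084 0.023] 0.93
bitcase [ 0.435 -0.088  0.018] 0.85
jar [0.528 0.363 0.077] 0.89
bin [ 0.605 -0.416  0.006] 0.83
can [0.528 0.363 0.077] 0.31

 side
0.085 0.1219 | 0.09 0.1224 | 0.095 0.1225 | 0.1 0.1202 | 0.105 0.109 | 0.11 0.1063 | 0.115 0.1061 | 0.12 0.1059 | 0.125 0.1056 | 0.13 0.1068 | 0.145 0.1211 | 0.15 0.121 | 0.155 0.1222 | 0.16 0.123 | 0.165 0.122 | 0.17 0.1219 | tape [0.691 0.028 0.124] 0.82
battery [ 0.66  -0.108  0.137] 0.71
screwdriver [0.483 0.098 0.021] 0.91
bitcase [ 0.433 -0.081  0.017] 0.73
jar [0.521 0.391 0.071] 0.67
bin [ 0.6   -0.379  0.04 ] 0.78
can [ 0.434 -0.401  0.086] 0.63
```

View pics/k_top.png

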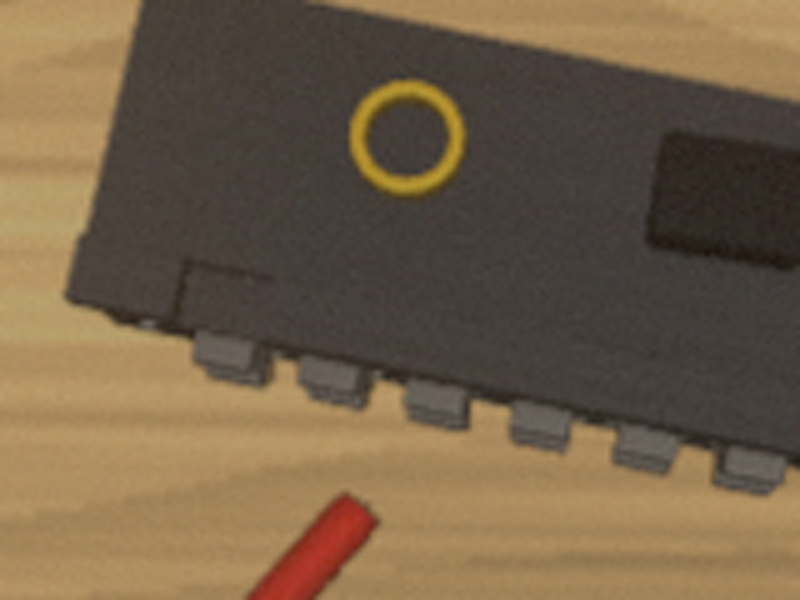

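The drawer is flush with its neighbours. The catch floor, at pixels (180–270, 265–320), measures about 0.106 m, so it is fully down. The loose things are where they were, and the hand is clear.

```bash
python3 -c "
from rig import manip; print(manip.job_done())"
```

```text
the job is handed in; nothing more can be done
None
```

The drawer is shut, the catch is fully down, and I handed the job in at about 13.5 s on the robot's clock.

- **Drawer:** I pushed it home by its pull with shut fingertips. Both cameras put its pull in line with the other five, at cabinet x of about -92 mm.
- **Catch:** I touched down on the lip's left end and slid inwards. The finger dropped into the notch at cabinet y of about +125 mm, where the depth pictures had also shown it. I pressed until the force rose to about 26 N. Afterwards both cameras measured the catch's top at about 106 mm, which is 16 mm below the lip's top, so it is fully down.
- **Loose things:** They read within about 1 cm of where they were at the start, which I put down to network scatter. The one odd report was the can in the last top view: the network placed it on the jar with a confidence of only 0.31. The side view showed the can where it had been.

**What disagreed:**
- **Fingertip height:** The shut fingertips sit about 20 to 27 mm higher than the reported TCP height. Because of this, my first push passed over the drawer without any measured contact force. I backed out, measured the offset in the side view and went in lower.
- **Upward force at the drawer stop:** There was about 15 N upwards along with 22 N backwards. I did not find out why; the gripper may have brushed the lip. It is well under the limits.

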